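Rock test of a last-holder flange

TASK

Rock-test the teal flange on the steel flat plate: press its orange-dotted corner down with the gripper until the flange rocks over onto that corner, then press its white-dotted corner down so that it rocks back. Leave the flange where it lies, standing on its white-dotted corner, and leave the grey flange beside it alone.

Things in the scene. Friction and masses are not known exactly. Their poses are not given: they have to be found in the camera images.
- flange: teal cast flange, 0.8 kg, loose on a dark steel flat plate whose top is 20 mm above the bench. 110 mm square, 8 mm thick, foot under each corner, round stub in the middle 40 mm wide, 32 mm above the plate. Rocks about its undotted diagonal, stays on the side last pressed. Origin: under its middle, at the flat plate's top. At the start z is up, x points from white dot to orange dot
- orange (a point): centre of the orange paint dot (20 mm across) on the flange's top face, 60 mm from its middle, 18 mm inside a corner. About 42 mm above the bench when raised (as at the start), 34 mm when rocked down. Under half a newton tips the flange; after 8 mm the foot below is hard on the steel
- white (a point): centre of the white paint dot (20 mm across) on the flange's top face, 60 mm from its middle, diagonally across from the orange one. About 34 mm above the bench when down (as at the start), 42 mm when raised. It tips just as easily, to a hard stop
- grey_flange: bystander: grey flange of the same size and shape with four equal feet and no dots, level on the same flat plate about 190 mm from the teal one, at either side of it; its stub tops out 70 mm above the bench. Origin: centre of its underside, at the flat plate's top. To be left alone
Not all that is in view belongs to the job. There is more than one size of the flange; the job needs the largest.

How it is judged:
By the outcome, as a careful person would: the job done as asked, in the order asked, and still so for the second after the job is handed in, with the robot touching nothing.
It also fails if it takes over 32 s, if anything falls off the work surface, if the arm or the gripper's body presses on something with over 40 N, if the wrist force passes 120 N, or if a joint passes its speed limit or range.

ROBOT

A 6-joint arm with a two-finger parallel gripper is mounted at the origin on the work surface. World frame = base frame: x ahead of the robot, y to its left, z up, the work surface at z = 0. Lengths are in mm, angles in degrees, forces in N, time in s.
With the tool pointing down it reaches from about 275 to 750 mm from the base axis. Payload 10.2 kg.
Tool frame: the origin (TCP) lies on the centre line of the jaws, within the pads' length; the fingertips stand 22 mm ahead of it and the grasp point (between the pads) lies 3 mm ahead of it; z points along the fingers, y is the line along which they close (so a half turn about z gives the same grasp; the last joint's range is limited). The gripper opens to 88 mm and grips with 3 to 60 N. Pads are 18 mm wide; open, the fingers measure 123 mm over their backs; the gripper's body (75 mm by 187 mm) begins 45 mm behind the grasp point.
Start: joints at [-80.695, 17.928, 85.812, -0, 76.261, -12.8], TCP at [197.546, -486.423, 260.72] pointing down, gripper open.
Joint ranges: [-168.41, 168.41], [-55.51, 124.54], [10.69, 146.95], [-70.63, 250.63], [1, 178], [-165.06, 165.06]. Speed limits (degrees/s): [136.94, 136.94, 172.46, 180, 180, 180].

INTERFACE

Orientations are given as [roll, pitch, yaw] about the fixed x, y, z axes, in that order (R = Rz(yaw) Ry(pitch) Rx(roll)).
In Python, from cell import get_obs, snapshot, finish_job, search_frame gives the robot as it stands. The module is installed in compiled form; this text tells all that it offers.
- The arm moves only by the tool carry_out, never from a script. Its argument "targets" is a list of rows, each a list of 7 numbers: the opening, from 0 (shut) to 1 (fully open), then the shift along the tool's x, y, z in cm, then the turn, a rotation vector about the tool's x, y, z in degrees. In form: [[gripper, x, y, z, rx, ry, rz], ...]. A call has 1 to 5 rows; each row is the pose to reach, as a shift and turn from the pose commanded when the call began, along the tool's axes at that moment; what a row does not reach only later rows make up. A row lasts 1/10 s, in which the tool goes at most 50 mm and 8.59 degrees, less where a joint would pass 70% of its speed; a pose out of reach is approached as far as the arm can. A call with a gripper value outside its range is refused whole. The fingers move at their own pace and stop on an object; "force" is the grip in N (left out, the last holds). Time passes only in rows, so rows that repeat a pose let the fingers close. It gives the time, the measured TCP pose, the force, the opening and the grip force at its end, in the units of the state.
- get_obs(): the state, without advancing time (a new reading comes with each control period).
- snapshot(name): name is "side" or "top"; returns a dict with "color" (480x640x3 uint8, red, green, blue), "range_z" (480x640 float32, mm along the optical axis (not along the pixel's ray), 0 where there is no reading), "vertical_fov" (degrees; the focal length in pixels is half the picture's height over the tangent of half this angle, whatever the lens; pixels are square), "cx", "cy" (the principal point, pixels), "view" (4x4, takes a point from world to camera coordinates). Camera axes: x right, y down, z forward; pixel columns grow to the right and rows downward; lengths in mm; the calibration is good to about 2 mm. A picture is of the moment at which its call begins.
- finish_job(): hands the job in; it is judged then, once.
Trained networks look in the newest picture that a camera, given by its name, has taken for a name from the list of things; names that differ only in an ending like _2 or _b are one class to them, and where a whole thing is asked for, a point or a joint stands for the part that bears it (a point fixed in the world has none). Each returns a list of dicts, best first, with "confidence" (0 to 1); they miss things now and then, are a little off and sometimes report something else, mostly with a low value. They report only what shows in the picture. A call takes as long as a camera call. They do not tell look-alikes from the thing itself.
- search_frame(camera, thing): "at" ([x, y, z] in mm, in world coordinates, good to about 4 mm: the middle of the surface that is visible of it).
The state is a dict: "clock": time; "q": joint angles; "joint_vel": joint speeds; "effort": joint torques, N m; "position": TCP position; "tool_rot": TCP orientation; "wrist_force": force on the tool from outside, world axes, zero at the start; "wrist_torque": the same for the moment, N m; "grip_width": opening from 0.0 (shut) to 1.0 (fully open); "grasp_force": force on a finger pad.
Only numpy, scipy, OpenCV 4.12 (cv2) and the standard library are available. Lean on these libraries where they do the work, as an engineer would, in place of code of your own. Each camera call takes 0.05 s, during which the arm holds its last target. There are 200 camera calls.

## Working session

There is one attempt and no reset: what is moved stays moved. The work goes in short steps, Python scripts to look and compute and a tool call to move; the robot and the scene stay as the last step left them, time stands still between calls to the robot, and variables do not carry over. Pictures are saved under pics/ and viewed, at most 10 in all, crops included, and the job is handed in when it is done.

Besides the shell and the picture viewer there is one more tool, called after "Request:" by a JSON object that holds its "name" and its "arguments". carry_out: Moves the arm, as the interface text tells. Its arguments: {"type":"object","properties":{"targets":{"type":"array"},"force":{"type":"number"}},"required":["targets"]}

```bash
mkdir -p pics
cat > h.py <<'E'
import numpy as np,cv2
from cell import *
def px2w(s,u,v,z=None):
    f=240/np.tan(np.radians(s["vertical_fov"])/2); d=s["range_z"][int(round(v)),int(round(u))] if z is None else z
    p=np.array([(u-s["cx"])/f*d,(v-s["cy"])/f*d,d,1]); return (np.linalg.inv(s["view"])@p)[:3]
def atz(s,u,v,h):
    a=px2w(s,u,v,1.);b=px2w(s,u,v,1000.); return a+(b-a)*(h-a[2])/(b[2]-a[2])
E
python3 - <<'E'
from h import *
for n in("top","side"):
    s=snapshot(n); cv2.imwrite(f"pics/{n}0.png",s["color"][:,:,::-1])
    for t in("flange","orange","white","grey_flange"):
        print(n,t,[(np.round(d["at"]).tolist(),round(d["confidence"],2)) for d in search_frame(n,t)])
o=get_obs();print(o)
E
```

```text
top flange [([526.0, 179.0, 34.0], 0.97), ([319.0, 209.0, 14.0], 0.83), ([784.0, 312.0, 15.0], 0.72)]
top orange [([530.0, 183.0, 38.0], 0.96), ([784.0, 311.0, 12.0], 0.71), ([316.0, 208.0, 14.0], 0.62)]
top white [([783.0, 310.0, 12.0], 0.91), ([316.0, 208.0, 15.0], 0.82), ([524.0, 181.0, 34.0], 0.58)]
top grey_flange [([568.0, -7.0, 37.0], 0.68)]
side flange [([515.0, 197.0, 37.0], 0.87), ([778.0, 323.0, 16.0], 0.82), ([311.0, 215.0, 13.0], 0.7)]
side orange [([518.0, 191.0, 34.0], 0.91), ([776.0, 324.0, 16.0], 0.84), ([306.0, 214.0, 12.0], 0.77)]
side white [([514.0, 198.0, 35.0], 0.93), ([781.0, 320.0, 10.0], 0.85), ([307.0, 215.0, 10.0], 0.69)]
side grey_flange [([562.0, 10.0, 38.0], 0.93)]
{'clock': 0.5, 'q': array([-8.06968081e+01,  1.79304509e+01,  8.58138372e+01,  1.79168323e-03,
        7.62589699e+01, -1.27991690e+01]), 'joint_vel': array([-0.03524176, -0.03628183,  0.00931885,  0.01981001, -0.07445038,
        0.06999264]), 'effort': array([-9.05539564e-04, -4.01886320e+01, -2.52291369e+01,  6.94443681e-02,
        3.21600703e-02, -2.18847720e-05]), 'position': array([ 197.5398562 , -486.42386074,  260.68411588]), 'tool_rot': array([-1.79997208e+02, -2.41891447e-03,  2.21019352e+01]), 'wrist_force': array([ 0.01271689,  0.29485106, -0.50789939]), 'wrist_torque': array([ 0.00035954, -0.01459963,  0.01494327]), 'grasp_force': 0.0, 'grip_width': 1.002088534527794}
```

View pics/top0.png

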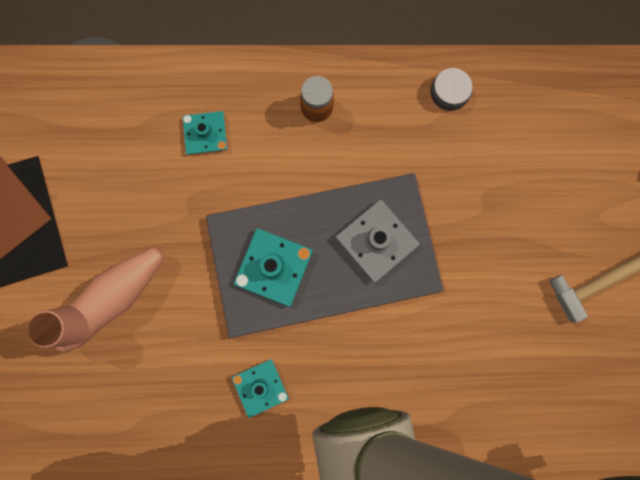

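View pics/side0.png

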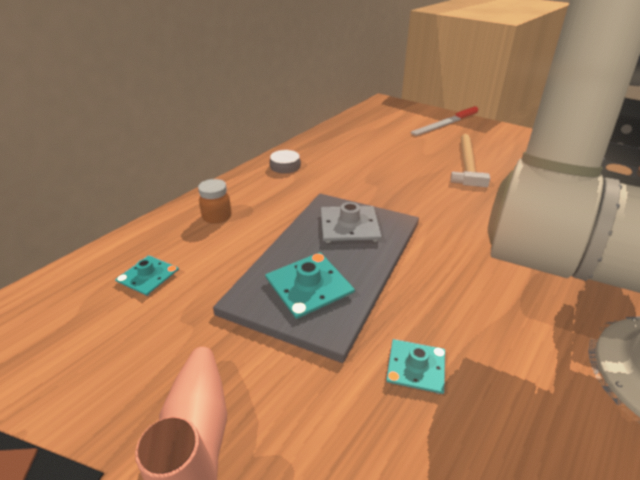

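Run:
```python
from h import *
s=snapshot("top"); c=s["color"]
hsv=cv2.cvtColor(c,cv2.COLOR_RGB2HSV); 
roi=np.zeros(c.shape[:2],bool); roi[225:310,230:318]=1
H,S,V=[hsv[...,i].astype(int) for i in range(3)]
R=s["range_z"]
for n,m,h in(("orange",(H<20)&(S>120)&(V>120)&roi,42),("white",(S<60)&(V>150)&roi,34),("teal",(H>75)&(H<100)&(S>120)&roi,38)):
    k,l,st,ce=cv2.connectedComponentsWithStats(m.astype(np.uint8)); i=1+np.argmax(st[1:,4]); u,v=ce[i]
    print(n,ce[i].round(1),st[i],"ray@z",atz(s,u,v,h).round(1),"range",px2w(s,u,v).round(1))
o=get_obs()
cv2.imwrite("pics/crop.png",cv2.resize(c[215:320,190:330,::-1],None,fx=5,fy=5,interpolation=cv2.INTER_CUBIC))
s=snapshot("side");c=s["color"];hsv=cv2.cvtColor(c,cv2.COLOR_RGB2HSV);H,S,V=[hsv[...,i].astype(int) for i in range(3)]
roi=np.zeros(c.shape[:2],bool); roi[250:320,262:358]=1
for n,m,h in(("orange",(H<20)&(S>120)&(V>120)&roi,42),("white",(S<60)&(V>150)&roi,34)):
    k,l,st,ce=cv2.connectedComponentsWithStats(m.astype(np.uint8)); i=1+np.argmax(st[1:,4]); u,v=ce[i]
    print("side",n,ce[i].round(1),st[i],"ray@z",atz(s,u,v,h).round(1),"range",px2w(s,u,v).round(1))
```

```text
orange [303.5 253.1] [299 248  10  11  84] ray@z [549.5 128.2  42. ] range [549.8 128.2  39.6]
white [241.6 280.1] [236 274  12  13 111] ray@z [503.7 239.4  34. ] range [503.6 239.3  35. ]
teal [273.  267.1] [ 238  229   72   77 3254] ray@z [525.7 183.   38. ] range [522.1 180.3  71.1]
side orange [317.6 257.1] [313 254  10   7  61] ray@z [549.4 129.4  42. ] range [550.5 127.9  40.6]
side white [298.5 307.3] [292 302  14  12 130] ray@z [504.4 239.2  34. ] range [504.2 239.3  34.2]
```

View pics/crop.png

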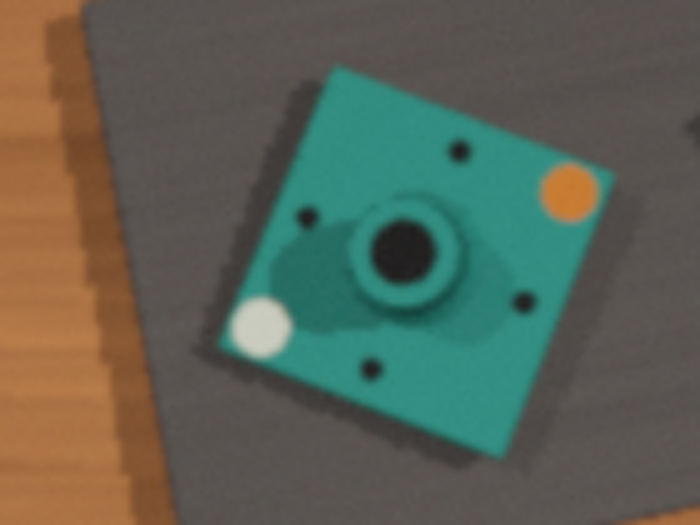

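Three teal flanges show in the top view: (205,132), (259,388) and (273,267). The first two are small and lie on the bench. The one at (273,267) sits on the steel plate, and its dots measure 120 mm apart (2 × 60), so it is the largest and the one meant. In the crop, orange is at the upper right and white at the lower left. In the world frame, orange is at about (549.5, 128.5, 42) and white at about (504, 239.3, 34).

Request:
{"name": "carry_out", "arguments": {"targets": [[0,2.8,-2.2,0.5,0,0,0],[0,5.6,-4.4,1,0,0,0],[0,8.4,-6.6,1.5,0,0,0],[0,11.2,-8.8,2,0,0,0],[0,14,-11,2.5,0,0,0]]}}

```text
clock: 1.1
position: [286.3, -330.5, 235.6]
tool_rot: [180.0, -0.0, 22.1]
wrist_force: [0.3, -0.6, -0.8]
grip_width: 0.57
grasp_force: 0.0
```

Request:
{"name": "carry_out", "arguments": {"targets": [[0,2.8,-2.2,0.5,0,0,0],[0,5.6,-4.4,1,0,0,0],[0,8.4,-6.6,1.5,0,0,0],[0,11.2,-8.8,2,0,0,0],[0,14,-11,2.5,0,0,0]]}}

```text
clock: 1.6
position: [374.7, -175.9, 210.7]
tool_rot: [180.0, -0.0, 22.1]
wrist_force: [0.6, -0.9, 0.6]
grip_width: 0.118
grasp_force: 0.0
```

Request:
{"name": "carry_out", "arguments": {"targets": [[0,2.8,-2.2,0.5,0,0,0],[0,5.6,-4.4,1,0,0,0],[0,8.4,-6.6,1.5,0,0,0],[0,11.2,-8.8,2,0,0,0],[0,14,-11,2.5,0,0,0]]}}

```text
clock: 2.1
position: [463.1, -21.2, 185.7]
tool_rot: [180.0, -0.0, 22.1]
wrist_force: [0.8, -0.2, 0.5]
grip_width: 0.003
grasp_force: 0.0
```

Request:
{"name": "carry_out", "arguments": {"targets": [[0,2.8,-2.2,0.5,0,0,0],[0,5.6,-4.4,1,0,0,0],[0,8.4,-6.6,1.5,0,0,0],[0,11.2,-8.8,2,0,0,0],[0,13.8,-10.8,2.5,0,0,0]]}}

```text
clock: 2.6
position: [550.3, 131.0, 160.5]
tool_rot: [180.0, -0.0, 22.1]
wrist_force: [-0.2, -0.4, 0.0]
grip_width: 0.0
grasp_force: 0.0
```

Request:
{"name": "carry_out", "arguments": {"targets": [[0,0,0,0,0,0,0],[0,0,0,0,0,0,0]]}}

```text
clock: 2.8
position: [549.5, 129.5, 160.4]
tool_rot: [-180.0, 0.0, 22.2]
wrist_force: [0.1, 0.0, -0.7]
grip_width: 0.006
grasp_force: 0.0
```

Request:
{"name": "carry_out", "arguments": {"targets": [[0,0,0,2,0,0,0],[0,0,0,4.5,0,0,0],[0,0,0,7,0,0,0],[0,0,0,8.6,0,0,0],[0,0,0,9,0,0,0]]}}

```text
clock: 3.3
position: [548.8, 128.2, 69.5]
tool_rot: [-180.0, 0.1, 22.0]
wrist_force: [-0.0, 0.5, 0.7]
grip_width: 0.003
grasp_force: 0.0
```

Request:
{"name": "carry_out", "arguments": {"targets": [[0,0,0,0.2,0,0,0],[0,0,0,0.4,0,0,0],[0,0,0,0.6,0,0,0],[0,0,0,0.8,0,0,0],[0,0,0,0.8,0,0,0]]}}

```text
clock: 3.8
position: [549.7, 129.4, 62.8]
tool_rot: [180.0, -0.0, 22.1]
wrist_force: [-0.3, -0.2, -0.2]
grip_width: 0.004
grasp_force: 0.0
```

Fingertips are at 41 mm. I'll go on down in small steps.

Request:
{"name": "carry_out", "arguments": {"targets": [[0,0,0,0.1,0,0,0],[0,0,0,0.2,0,0,0],[0,0,0,0.3,0,0,0],[0,0,0,0.4,0,0,0],[0,0,0,0.4,0,0,0]]}}

```text
clock: 4.3
position: [549.6, 129.4, 58.5]
tool_rot: [-180.0, 0.0, 22.1]
wrist_force: [0.4, 0.7, -0.2]
grip_width: 0.005
grasp_force: 0.0
```

Request:
{"name": "carry_out", "arguments": {"targets": [[0,0,0,0.05,0,0,0],[0,0,0,0.1,0,0,0],[0,0,0,0.15,0,0,0],[0,0,0,0.2,0,0,0],[0,0,0,0.2,0,0,0]]}}

```text
clock: 4.8
position: [549.8, 129.3, 57.0]
tool_rot: [180.0, -0.0, 22.1]
wrist_force: [-0.9, 0.4, 4.5]
grip_width: 0.003
grasp_force: 1.9
```

Request:
{"name": "carry_out", "arguments": {"targets": [[0,0,0,0.05,0,0,0],[0,0,0,0.1,0,0,0],[0,0,0,0.1,0,0,0]]}}

```text
clock: 5.1
position: [549.9, 129.3, 56.7]
tool_rot: [180.0, -0.0, 22.1]
wrist_force: [-4.7, -1.0, 11.3]
grip_width: 0.002
grasp_force: 5.6
```

```bash
cat > m.py <<'E'
from h import *
import sys
def dots():
  for cam,r in(("top",(225,310,230,318)),("side",(245,325,262,358))):
    s=snapshot(cam);c=s["color"];hsv=cv2.cvtColor(c,cv2.COLOR_RGB2HSV);H,S,V=[hsv[...,i].astype(int) for i in range(3)]
    roi=np.zeros(c.shape[:2],bool); roi[r[0]:r[1],r[2]:r[3]]=1
    for n,m in(("orange",(H<20)&(S>120)&(V>120)&roi),("white",(S<60)&(V>150)&roi)):
        k,l,st,ce=cv2.connectedComponentsWithStats(m.astype(np.uint8))
        if k<2: print(cam,n,"hidden");continue
        i=1+np.argmax(st[1:,4]); u,v=ce[i]; e=np.median([px2w(s,u+a,v+b) for a in(-2,-1,0,1,2) for b in(-2,-1,0,1,2)],axis=0)
        print(cam,n,ce[i].round(1),st[i,4],e.round(1))
  s=snapshot("side"); cv2.imwrite(f"pics/{sys.argv[1]}.png",cv2.resize(s["color"][200:340,210:420,::-1],None,fx=3.5,fy=3.5))
dots()
E
python3 m.py p1
```

```text
top orange hidden
top white [291.7 229.2] 451 [541.9 136.3 324.8]
side orange [264.3 247.8] 41 [683.3 124.6  -0.9]
side white [298.8 303. ] 103 [505.3 236.4  40.8]
```

View pics/p1.png

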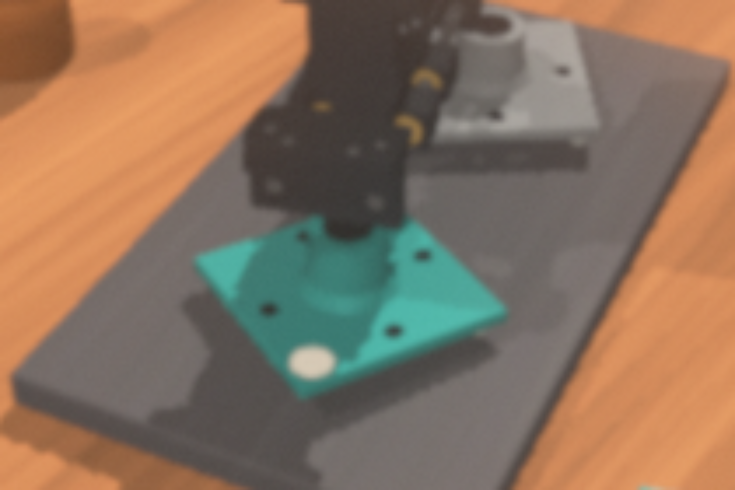

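The side view shows the orange corner pressed under the fingertips. The white dot, at crop (311,362), has risen to 41 mm, so the flange has rocked over. Next I lift clear of the stub and go to white.

Request:
{"name": "carry_out", "arguments": {"targets": [[0,0,0,-0.3,0,0,0],[0,0,0,-1.5,0,0,0],[0,0,0,-4,0,0,0],[0,0,0,-7,0,0,0],[0,0,0,-7,0,0,0]]}}

```text
clock: 5.75
position: [551.5, 129.5, 129.9]
tool_rot: [179.9, -0.4, 22.1]
wrist_force: [-0.2, -0.1, 0.4]
grip_width: 0.007
grasp_force: 0.0
```

Request:
{"name": "carry_out", "arguments": {"targets": [[0,0,-3,0,0,0,0],[0,0,-6,0,0,0,0],[0,0,-9,0,0,0,0],[0,-0.1,-11.7,0,0,0,0],[0,-0.1,-11.7,0,0,0,0]]}}

```text
clock: 6.25
position: [503.2, 239.6, 125.4]
tool_rot: [-180.0, 0.1, 22.3]
wrist_force: [0.2, -0.2, -0.4]
grip_width: 0.002
grasp_force: 0.0
```

```bash
python3 m.py p2; python3 -c "
from cell import *;print(get_obs()['position'])"
```

```text
top orange [304.5 253.3] 83 [549.9 126.4  34.4]
top white [233.2 303.3] 85 [448.1 190.6 432.6]
side orange [319.2 258.9] 33 [550.4 123.4  33.3]
side white [298.7 303.4] 114 [505.6 237.1  40. ]
[504.95364857 236.8589837  125.5170015 ]
```

View pics/p2.png

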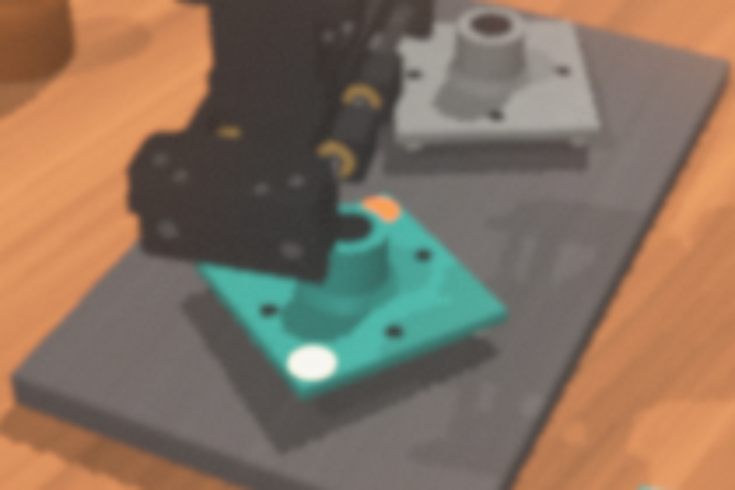

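Released, the flange stays on orange: the orange dot reads 34 mm, and the white dot, at crop (311,363), about 41 mm. The tool is over white, so I descend.

Request:
{"name": "carry_out", "arguments": {"targets": [[0,0,0,1.5,0,0,0],[0,0,0,3.5,0,0,0],[0,0,0,5.2,0,0,0],[0,0,0,5.8,0,0,0],[0,0,0,5.8,0,0,0]]}}

```text
clock: 6.9
position: [504.8, 236.6, 67.2]
tool_rot: [-180.0, 0.1, 22.0]
wrist_force: [0.2, -0.3, 1.1]
grip_width: 0.006
grasp_force: 0.0
```

Request:
{"name": "carry_out", "arguments": {"targets": [[0,0,0,0.15,0,0,0],[0,0,0,0.3,0,0,0],[0,0,0,0.45,0,0,0],[0,0,0,0.6,0,0,0],[0,0,0,0.7,0,0,0]]}}

```text
clock: 7.4
position: [504.8, 237.4, 60.8]
tool_rot: [180.0, -0.0, 22.1]
wrist_force: [-0.4, 0.5, 0.6]
grip_width: 0.003
grasp_force: 0.0
```

Request:
{"name": "carry_out", "arguments": {"targets": [[0,0,0,0.1,0,0,0],[0,0,0,0.2,0,0,0],[0,0,0,0.3,0,0,0],[0,0,0,0.3,0,0,0]]}}

```text
clock: 7.8
position: [504.7, 237.4, 57.6]
tool_rot: [-180.0, 0.0, 22.1]
wrist_force: [-0.2, 0.3, -0.3]
grip_width: 0.006
grasp_force: 0.0
```

Request:
{"name": "carry_out", "arguments": {"targets": [[0,0,0,0.05,0,0,0],[0,0,0,0.1,0,0,0],[0,0,0,0.15,0,0,0],[0,0,0,0.2,0,0,0],[0,0,0,0.2,0,0,0]]}}

```text
clock: 8.3
position: [504.9, 237.5, 56.6]
tool_rot: [180.0, -0.0, 22.1]
wrist_force: [-4.6, -0.5, 8.8]
grip_width: 0.007
grasp_force: 4.6
```

Hard stop reached at 9 N. Now I lift well clear and move back for a check.

Request:
{"name": "carry_out", "arguments": {"targets": [[0,0,0,-0.3,0,0,0],[0,0,0,-1.5,0,0,0],[0,0,0,-4,0,0,0],[0,0,0,-8,0,0,0],[0,0,0,-12,0,0,0]]}}

```text
clock: 8.8
position: [504.5, 237.3, 177.6]
tool_rot: [-180.0, 0.0, 22.1]
wrist_force: [1.3, -0.0, -0.2]
grip_width: 0.004
grasp_force: 0.0
```

Request:
{"name": "carry_out", "arguments": {"targets": [[0,-4,0,-1,0,0,0],[0,-8,0,-2,0,0,0],[0,-11,0,-3,0,0,0],[0,-11,0,-3,0,0,0],[0,-11,0,-3,0,0,0]]}}

```text
clock: 9.3
position: [403.2, 196.0, 206.6]
tool_rot: [180.0, -0.1, 22.1]
wrist_force: [0.0, -0.1, -0.8]
grip_width: 0.006
grasp_force: 0.0
```

```bash
python3 m.py p3
```

```text
top orange [303.5 253.1] 84 [549.5 128.2  41.6]
top white [241.6 280.2] 110 [503.5 239.2  35.7]
side orange [317.6 257.1] 61 [550.6 127.6  40.3]
side white [298.5 307.2] 131 [504.8 238.   33.4]
```

View pics/p3.png

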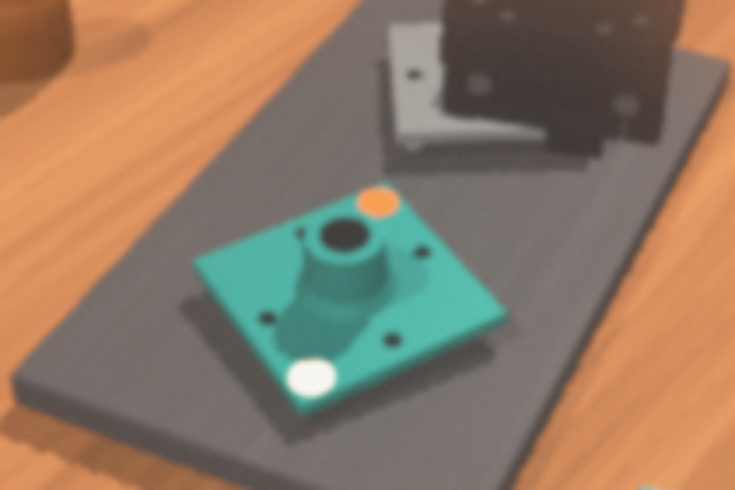

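The flange is back on its white corner: the dots are at their starting pixels, white at about 34 mm and orange at about 41 mm. The gripper is clear, so I hand in.

```bash
python3 -c "
from cell import *;print(finish_job())"
```

```text
the job is handed in; nothing more can be done
None
```

The teal flange was rocked onto its orange corner and then back onto its white corner, where it now stands; the gripper is clear, the grey flange was not touched, and the job is handed in (the hand-in returned no verdict).

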